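# Shut the thermal cycler's heated lid and start the run

## Task

The sample plate is already loaded in the thermal cycler on the lab bench. With your fingertips push its raised lid down until it is fully shut, without slamming it, then press the green start key all the way in and let it go. Do not lift the lid any further open, do not press the red stop key, and leave the plate, tube rack, tip box and bottle where they are.

Things in the scene. Friction and masses are not known exactly. Their poses are not given: they have to be found in the camera images.
- cycler: Beige bench-top thermal cycler, green foot, fixed on the bench; 330 mm deep (its x), 220 wide (its y). Origin: centre of its underside, on the bench; x points to its rear, y to its left, z up. Flat deck 116 mm high from x = -55 mm rearwards, where the lid lies (its top 165 mm high when shut); in front of it a panel that slopes 20 degrees down to the front, with a display between two keys.
- lid (a joint): Angle in rad of the hinged lid: 0 = shut flush on the deck (hard stop), grows as its front lip rises, 1.4 = wide open. Starts at 0.55 to 1.0. The hinge is stiff and the lid (0.65 kg) stays wherever it is left; 2 to 6 N at the push point moves it down. It has no latch.
- lid_push (a point): Point on the lid's outer (upper) face, on its centre line, 25 mm behind the front lip; moves with the lid. Lid shut: 165 mm in front of the hinge axis and 40 mm above it (cycler x -25, z 158 mm). Its axes are the lid's: z is the outer face's normal (within 2 degrees), x runs from lip to hinge. Lid: 212 mm wide, 190 from hinge axis to lip, 30 thick at the lip, 46 at the hinge.
- lid_hinge (a point): Centre of the lid's hinge axis, at cycler (140, 0, 118) mm; the axis runs along the cycler's y.
- start_key (a joint): Travel in m of the green start key: 0 = out, 0.005 = fully in. It springs back. About 1.5 N starts it, 5 N takes it fully in.
- start_key_top (a point): Middle of the top of the green start key, at the right end of the panel (cycler x -113, y -83, z 104 mm). Key: 24 mm along the slope, 28 along y, 9 proud of the panel. The point's z points out of the panel, leaning 20 degrees from vertical towards the cycler's front; the key moves in along -z.
- stop_key (a joint): Travel in m of the red stop key: 0 = out, 0.005 = fully in.
- stop_key_top (a point): Middle of the top face of the red stop key, the same key at the left end of the panel (cycler y +83 mm).
- plate: White 96-well plate, 85 x 127 x 15 mm, lying loose in the well block under the lid, its top 3 mm below the deck. Origin: centre of its underside.
- tube_rack: Green rack of small tubes, 122 x 83 x 45 mm (tube caps to 53 mm), loose on the bench beside the cycler. Origin: centre of its underside, x along its length.
- tip_box: Pink pipette tip box with a clear cover, 122 x 83 x 88 mm, loose on the bench beside the cycler. Origin: centre of its underside, x along its length.
- reagent: Brown reagent bottle with a blue cap, 56 mm across, 105 mm high, loose on the bench beside the cycler. Origin: centre of its underside.
There are look-alikes about, which are no part of the job. There is more than one size of the tube_rack; the one meant has the size given above.

How it is judged (in metres and radians):
On the way, in this order (a step that is already met when the one before it is completed fails the run):
1. the lid is fully shut (value of joint lid below 0.025 rad), for 0.2 s.
2. the green start key is pressed in, the lid being shut (value of joint start_key above 0.0035 m and value of joint lid below 0.025 rad), for 0.05 s.
At the end, for the whole second after the job is handed in: The lid is shut (within 0.025 rad, about 5 mm at its lip) after the start key has been pressed in by at least 3.5 mm with the lid shut; both keys are out again, the plate lies in its block, and the racks and bottle stand within 20 mm of where they were (value of joint lid below 0.025 rad and value of joint each of start_key, stop_key below 0.001 m and z of plate in the frame of cycler below 0.103 m and distance of each of tube_rack, tip_box, reagent from where it was at the start of the episode below 0.02 m and angle between each of tube_rack, tip_box, reagent's own z axis and vertical below 0.1 rad); the robot touches nothing.
It fails at once if the lid is slammed (it falls faster than 2 rad/s) (velocity of joint lid below -2 rad/s).
It fails at once if the lid is lifted further open (beyond 1.2 rad) (value of joint lid above 1.2 rad).
It fails at once if the red stop key is pressed (more than 2 mm) (value of joint stop_key above 0.002 m).
It fails at once if the start key is pressed while the lid is still open (value of joint start_key above 0.002 m and value of joint lid above 0.06 rad).
It fails at once if the plate, a rack or the bottle is lifted or moved (racks and bottle by more than 20 mm, plate by more than 10 mm) (distance of plate from where it was at the start of the episode above 0.01 m or distance of any of tube_rack, tip_box, reagent from where it was at the start of the episode above 0.02 m).
It also fails if it takes over 45 s, if anything falls off the work surface, if the arm or the gripper's body presses on something with over 40 N, if the wrist force passes 120 N, or if a joint passes its speed limit or range.

## Robot

A 6-joint arm with a two-finger parallel gripper is mounted at the origin on the work surface. World frame = base frame: x ahead of the robot, y to its left, z up, the work surface at z = 0. Lengths are in mm, angles in rad, forces in N, time in s.
With the tool pointing down it reaches from about 400 to 925 mm from the base axis. Payload 12.5 kg.
Tool frame: the origin (TCP) lies at the very end of the fingers, on their centre line; the grasp point (between the pads) lies grip_depth behind it (grip_depth is the distance from the TCP to the grasp point, in mm); z points along the fingers, y is the line along which they close (so a half turn about z gives the same grasp; the last joint's range is limited). The gripper opens to 95 mm and grips with 3 to 60 N. Pads are 20 mm wide; open, the fingers measure 119 mm over their backs; the gripper's body (75 mm by 180 mm) begins 59 mm behind the grasp point.
Start: joints at [-1.224, 0.491, 1.559, -0, 1.092, -0.106], TCP at [273.453, -562.024, 214.661] pointing down, gripper open.
Joint ranges: [-3.1, 3.1], [-0.84, 2.19], [0.05, 2.79], [-1.13, 4.28], [0.06, 2.93], [-2.69, 2.69]. Speed limits (rad/s): [2.22, 2.22, 2.79, 3.14, 3.14, 3.14].

## Interface

Orientations are given as [roll, pitch, yaw] about the fixed x, y, z axes, in that order (R = Rz(yaw) Ry(pitch) Rx(roll)).
In Python, from cell import state, read_camera, job_done, grip_depth gives the robot as it stands.
- The arm moves only by the tool drive_tool, never from a script. Its argument "targets" is a list of rows, each an object with "jaw": the opening, from 0 (shut) to 1 (fully open); "travel": the shift along the tool's x, y, z in m, a list of three; "twist": the turn about the tool's z in rad. In form: [{"jaw": jaw, "travel": [tx, ty, tz], "twist": twist}, ...]. A call has 1 to 8 rows; each row is the pose to reach, as a shift and turn from the pose commanded when the call began, along the tool's axes at that moment; what a row does not reach only later rows make up. A row lasts 1/12 s, in which the tool goes at most 41.7 mm and 7.16 degrees, less where a joint would pass 70% of its speed; a pose out of reach is approached as far as the arm can. A call with a gripper value outside its range is refused whole. The fingers move at their own pace and stop on an object; the grip force is fixed at half the most. Time passes only in rows, so rows that repeat a pose let the fingers close. It gives the time, the measured TCP pose, the force, the opening and the grip force at its end, in the units of the state.
- state(): the state, without advancing time (a new reading comes with each control period).
- read_camera(name): name is "scene" or "top" or "wrist"; returns a dict with "frame" (480x640x3 uint8, red, green, blue), "fx", "fy", "cx", "cy" (pixels), "R" (3x3) and "t" (3): a world point X has camera coordinates R X + t. Camera axes: x right, y down, z forward; pixel columns grow to the right and rows downward; lengths in mm; the calibration is good to about 2 mm. A picture is of the moment at which its call begins. There is no depth.
- job_done(): hands the job in; it is judged then, once.
The state is a dict: "t": time; "joints": joint angles; "qvel": joint speeds; "tau": joint torques, N m; "eef_pos": TCP position; "tcp_rot": TCP orientation; "ft_force": force on the tool from outside, world axes, zero at the start; "moment": the same for the moment, N m; "opening": opening from 0.0 (shut) to 1.0 (fully open); "grip_force": force on a finger pad.
Only numpy, scipy, OpenCV 4.12 (cv2) and the standard library are available. Lean on these libraries where they do the work, as an engineer would, in place of code of your own. Each camera call takes 0.05 s, during which the arm holds its last target. There are 200 camera calls.

## Working session

There is one attempt and no reset: what is moved stays moved. The work goes in short steps, Python scripts to look and compute and a tool call to move; the robot and the scene stay as the last step left them, time stands still between calls to the robot, and variables do not carry over. Pictures are saved under pics/ and viewed, at most 10 in all, crops included, and the job is handed in when it is done.

Besides the shell and the picture viewer there is one more tool, called after ">>>" by a JSON object that holds its "name" and its "arguments". drive_tool: Moves the arm, as the interface text tells. Its arguments: {"type":"object","properties":{"targets":{"type":"array"}},"required":["targets"]}

```bash
mkdir -p pics
python3 - <<'E'
from cell import *
import cv2,numpy as np
s=state();print(s,grip_depth)
ims=[]
for n in("scene","top"):
    c=read_camera(n);cv2.imwrite(f"pics/{n}0.png",c["frame"][:,:,::-1]);print(n,c["fx"],c["fy"],c["cx"],c["cy"],c["R"],c["t"])
    np.savez(n+"0.npz",**c)
E
```

```text
{'t': 0.0, 'joints': array([-1.22358630e+00,  4.91559524e-01,  1.55946199e+00, -2.51107246e-05,
        1.09170553e+00, -1.05595939e-01]), 'qvel': array([-0.00103775, -0.00080382,  0.00085734, -0.00049829, -0.00175195,
       -0.0009852 ]), 'tau': array([-1.54287689e-03, -6.12641788e+01, -2.58177209e+01,  6.92458358e-02,
        4.81091451e-02, -1.03740260e-04]), 'eef_pos': array([ 273.36239323, -561.76734555,  214.05745606]), 'tcp_rot': array([-3.14046224e+00, -9.74177821e-05,  4.52817500e-01]), 'ft_force': array([ 0.2245497 ,  0.02981976, -0.05350605]), 'moment': array([-0.01896099, -0.0349122 , -0.01028038]), 'grip_force': 0.0, 'opening': 0.9996233589678292} 18.8
scene 594.6105878794162 594.6105878794162 312.8226041521116 239.92826918830718 [[ 0.88007954  0.47425856  0.0232126 ]
 [ 0.31251575 -0.54174292 -0.78028745]
 [-0.35748275  0.69396932 -0.62499013]] [-571.69248709  -52.45691109 1466.23781978]
top 446.89446195822535 446.89446195822535 313.4390903554885 240.9129381334512 [[-0.01810611 -0.99945098 -0.02774718]
 [-0.98615419  0.0224268  -0.1643075 ]
 [ 0.16483957  0.02438803 -0.98601883]] [107.71441506 617.88729012 899.27699399]
```

View pics/scene0.png

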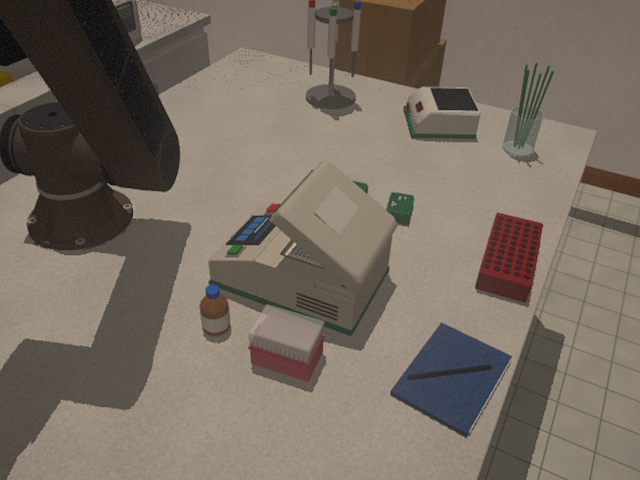

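View pics/top0.png

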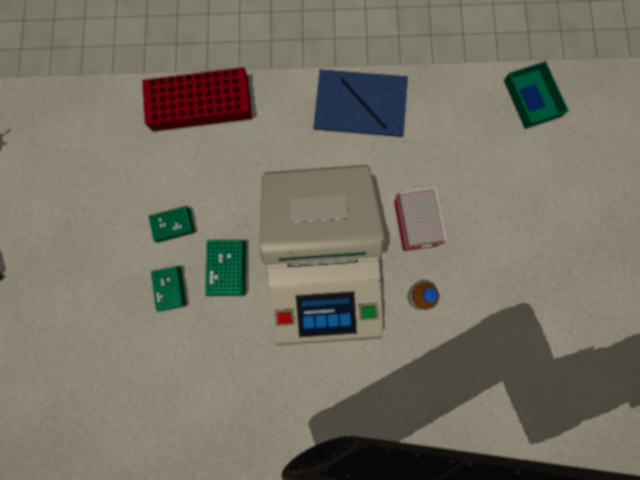

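The scene view shows the cycler facing the robot: green key about (235,250), red key about (273,208), lid lip about (274,208)-(326,163). In the top view the green key is at (369,312) and the red at (285,318). Bottle and tip box stand on the cycler's right, tube racks on its left.

```bash
cat > h.py <<'E'
import numpy as np,cv2
def load(n): return dict(np.load(n+".npz"))
def ray(c,p):
    d=c["R"].T@np.array([(p[0]-c["cx"])/c["fx"],(p[1]-c["cy"])/c["fy"],1]);return -c["R"].T@c["t"],d/np.linalg.norm(d)
def onplane(c,p,n,off):
    o,d=ray(c,p);return o+d*(off-n@o)/(n@d)
def proj(c,X):
    q=c["R"]@X+c["t"];return np.array([c["fx"]*q[0]/q[2]+c["cx"],c["fy"]*q[1]/q[2]+c["cy"]])
def blob(c,lo,hi,box):
    h=cv2.cvtColor(c["frame"],cv2.COLOR_RGB2HSV);m=cv2.inRange(h,lo,hi);k=np.zeros_like(m);x0,y0,x1,y1=box;k[y0:y1,x0:x1]=m[y0:y1,x0:x1]
    n,l,s,ce=cv2.connectedComponentsWithStats(k);i=1+np.argmax(s[1:,4]);return ce[i],s[i]
E
python3 - <<'E'
from h import *
t=load("top0");s=load("scene0");Z=np.array([0,0,1.])
P={}
for k,lo,hi,box in(("g",(45,100,40),(80,255,255),(350,295,385,330)),("r",(0,150,60),(8,255,255),(265,300,300,335))):
    c,st=blob(t,lo,hi,box);P[k]=onplane(t,c,Z,104);print(k,c,st,P[k])
print("dist (166)",np.linalg.norm(P["g"]-P["r"]))
y=(P["r"]-P["g"]);y/=np.linalg.norm(y);x=np.cross(y,Z);m=(P["g"]+P["r"])/2
O=m+113*x;O[2]=0;print("origin",O,"yaw",np.arctan2(x[1],x[0]))
T=np.stack([x,y,Z],1);np.savez("cyc.npz",O=O,T=T)
print("scene green",proj(s,P["g"]),blob(s,(45,100,40),(80,255,255),(222,238,248,262))[0])
for p in((274,208),(350,278)):
    X=onplane(s,p,y,y@O-106);print(p,T.T@(X-O))
X=onplane(s,(326,163),y,y@O+106);print(T.T@(X-O))
f=s["frame"][140:340,200:420,::-1];cv2.imwrite("pics/c1.png",cv2.resize(f,None,fx=3,fy=3,interpolation=2)[:600])
E
```

```text
g [368.49044586 311.8089172 ] [362 306  14  12 157] [468.43150621 -11.28352514 104.        ]
r [284.00632911 317.70253165] [277 312  15  12 158] [460.05052718 154.29927141 104.        ]
dist (166) 165.79476265087038
origin [577.0965479  77.2200598   0.       ] yaw 0.05057187804172423
scene green [234.06869809 249.0942564 ] [234.48387097 248.09677419]
(274, 208) [  -4.10315161 -106.          258.61538899]
(350, 278) [ 152.35467069 -106.          151.74481229]
[  3.878952   106.         241.15467082]
```

View pics/c1.png

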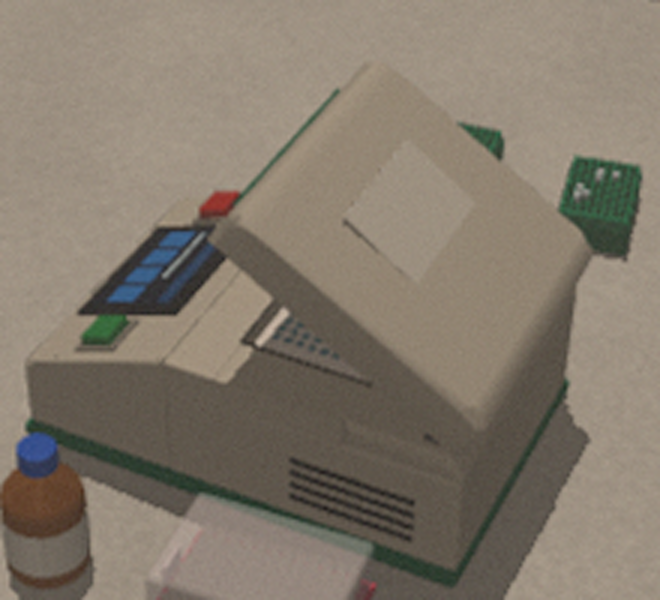

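The crop confirms the lid raised to about 0.57 rad, with its lip corner near crop (225,220). Key spacing comes out at 165.8 mm (166 expected), so the cycler pose is good. Next: fingers shut, rise, turn, and travel above the push point at about (600, 78, 241).

>>> {"name": "drive_tool", "arguments": {"targets": [{"jaw":0,"travel":[0,0,-0.04],"twist":0.1},{"jaw":0,"travel":[0,0,-0.08],"twist":0.2},{"jaw":0,"travel":[0.02,-0.015,-0.105],"twist":0.3},{"jaw":0,"travel":[0.05,-0.035,-0.105],"twist":0.4},{"jaw":0,"travel":[0.08,-0.06,-0.105],"twist":0.4},{"jaw":0,"travel":[0.11,-0.085,-0.105],"twist":0.4},{"jaw":0,"travel":[0.14,-0.105,-0.105],"twist":0.4},{"jaw":0,"travel":[0.17,-0.13,-0.105],"twist":0.4}]}}

```text
t: 0.77
eef_pos: [369.9, -369.3, 319.4]
tcp_rot: [-3.142, 0.0, 0.052]
ft_force: [0.4, -0.9, 0.9]
opening: 0.495
grip_force: 0.0
```

>>> {"name": "drive_tool", "arguments": {"targets": [{"jaw":0,"travel":[0.02,-0.035,0],"twist":0},{"jaw":0,"travel":[0.04,-0.07,0],"twist":0},{"jaw":0,"travel":[0.06,-0.105,0],"twist":0},{"jaw":0,"travel":[0.08,-0.14,0],"twist":0},{"jaw":0,"travel":[0.1,-0.175,0],"twist":0},{"jaw":0,"travel":[0.12,-0.21,0],"twist":0},{"jaw":0,"travel":[0.14,-0.245,0],"twist":0},{"jaw":0,"travel":[0.16,-0.28,0],"twist":0}]}}

```text
t: 1.43
eef_pos: [514.8, -80.7, 319.6]
tcp_rot: [3.142, 0.0, 0.053]
ft_force: [0.9, -0.1, -0.3]
opening: 0.009
grip_force: 0.0
```

>>> {"name": "drive_tool", "arguments": {"targets": [{"jaw":0,"travel":[0.02,-0.035,0],"twist":0},{"jaw":0,"travel":[0.04,-0.07,0],"twist":0},{"jaw":0,"travel":[0.06,-0.1,0],"twist":0},{"jaw":0,"travel":[0.078,-0.13,0],"twist":0},{"jaw":0,"travel":[0.09,-0.15,0],"twist":0},{"jaw":0,"travel":[0.094,-0.155,0],"twist":0},{"jaw":0,"travel":[0.094,-0.155,0],"twist":0}]}}

```text
t: 2.02
eef_pos: [600.4, 78.3, 318.8]
tcp_rot: [3.142, 0.001, 0.055]
ft_force: [-0.8, 0.1, -0.3]
opening: 0.007
grip_force: 0.0
```

Run:
```python
from cell import *
from h import *
s=state();print(s["eef_pos"],s["tcp_rot"],s["ft_force"],s["opening"])
c=read_camera("scene");cv2.imwrite("pics/s1.png",c["frame"][:,:,::-1])
z=np.load("cyc.npz");print(z["T"].T@(s["eef_pos"]-z["O"]))
```

```text
[600.40955573  78.31469936 318.79228276] [3.14154397e+00 1.18348282e-03 5.50276208e-02] [-0.77400661  0.07826693 -0.30371149] 0.007416650585011046
[ 2.33385369e+01 -8.52400249e-02  3.18792283e+02]
```

View pics/s1.png

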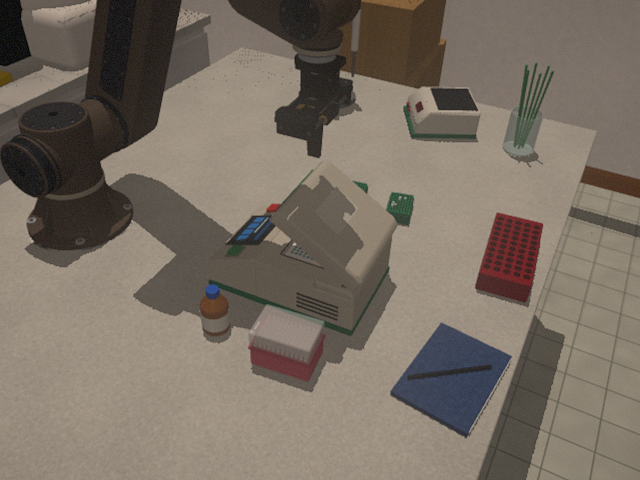

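The fingers (tip near (315,155)) are above the lid's centre line, shut. Descending to contact.

>>> {"name": "drive_tool", "arguments": {"targets": [{"jaw":0,"travel":[0,0,0.02],"twist":0},{"jaw":0,"travel":[0,0,0.04],"twist":0},{"jaw":0,"travel":[0,0,0.054],"twist":0},{"jaw":0,"travel":[0,0,0.06],"twist":0},{"jaw":0,"travel":[0,0,0.065],"twist":0},{"jaw":0,"travel":[0,0,0.07],"twist":0},{"jaw":0,"travel":[0,0,0.075],"twist":0},{"jaw":0,"travel":[0,0,0.08],"twist":0}]}}

```text
t: 2.73
eef_pos: [600.3, 76.7, 240.5]
tcp_rot: [3.141, -0.002, 0.052]
ft_force: [-2.5, -1.1, 7.4]
opening: 0.005
grip_force: 2.8
```

>>> {"name": "drive_tool", "arguments": {"targets": [{"jaw":0,"travel":[-0.005,0,0.005],"twist":0},{"jaw":0,"travel":[-0.01,0,0.01],"twist":0},{"jaw":0,"travel":[-0.014,0,0.015],"twist":0},{"jaw":0,"travel":[-0.018,0,0.02],"twist":0},{"jaw":0,"travel":[-0.022,0,0.025],"twist":0},{"jaw":0,"travel":[-0.025,0,0.03],"twist":0},{"jaw":0,"travel":[-0.028,0,0.035],"twist":0},{"jaw":0,"travel":[-0.031,0,0.04],"twist":0}]}}

```text
t: 3.4
eef_pos: [568.9, 75.4, 199.1]
tcp_rot: [3.142, -0.0, 0.053]
ft_force: [2.3, -0.2, 2.3]
opening: 0.006
grip_force: 1.1
```

>>> {"name": "drive_tool", "arguments": {"targets": [{"jaw":0,"travel":[-0.003,0,0.005],"twist":0},{"jaw":0,"travel":[-0.006,0,0.01],"twist":0},{"jaw":0,"travel":[-0.008,0,0.015],"twist":0},{"jaw":0,"travel":[-0.01,0,0.02],"twist":0},{"jaw":0,"travel":[-0.012,0,0.025],"twist":0},{"jaw":0,"travel":[-0.014,0,0.03],"twist":0},{"jaw":0,"travel":[-0.015,0,0.034],"twist":0}]}}

```text
t: 3.98
eef_pos: [553.9, 74.6, 165.0]
tcp_rot: [3.141, 0.0, 0.053]
ft_force: [-0.4, 0.0, 2.3]
opening: 0.008
grip_force: 1.4
```

Nearly shut; continuing slowly until it hits the stop (force rise).

>>> {"name": "drive_tool", "arguments": {"targets": [{"jaw":0,"travel":[0,0,0.002],"twist":0},{"jaw":0,"travel":[0,0,0.004],"twist":0},{"jaw":0,"travel":[0,0,0.006],"twist":0},{"jaw":0,"travel":[0,0,0.007],"twist":0}]}}

```text
t: 4.32
eef_pos: [553.8, 74.6, 158.6]
tcp_rot: [3.141, 0.001, 0.053]
ft_force: [-8.5, -1.0, 17.5]
opening: 0.004
grip_force: 8.8
```

>>> {"name": "drive_tool", "arguments": {"targets": [{"jaw":0,"travel":[0,0,0.001],"twist":0},{"jaw":0,"travel":[0,0,0.001],"twist":0},{"jaw":0,"travel":[0,0,0.001],"twist":0},{"jaw":0,"travel":[0,0,0.001],"twist":0}]}}

```text
t: 4.65
eef_pos: [553.8, 74.6, 158.7]
tcp_rot: [3.141, 0.0, 0.053]
ft_force: [-8.3, -2.0, 15.5]
opening: 0.006
grip_force: 7.8
```

>>> {"name": "drive_tool", "arguments": {"targets": [{"jaw":0,"travel":[0,0,-0.01],"twist":0},{"jaw":0,"travel":[0,0,-0.03],"twist":0},{"jaw":0,"travel":[0,0,-0.06],"twist":0},{"jaw":0,"travel":[-0.03,0.02,-0.06],"twist":0},{"jaw":0,"travel":[-0.055,0.05,-0.06],"twist":0},{"jaw":0,"travel":[-0.08,0.075,-0.06],"twist":0},{"jaw":0,"travel":[-0.094,0.083,-0.06],"twist":0},{"jaw":0,"travel":[-0.094,0.083,-0.06],"twist":0}]}}

```text
t: 5.32
eef_pos: [462.9, -14.7, 218.1]
tcp_rot: [3.141, -0.0, 0.051]
ft_force: [-0.3, -0.2, 0.1]
opening: 0.002
grip_force: 0.0
```

Run:
```python
from cell import *
from h import *
s=state();print(s["eef_pos"],s["tcp_rot"],s["ft_force"])
z=np.load("cyc.npz");print(z["T"].T@(s["eef_pos"]-z["O"]))
a=[]
c=read_camera("scene");a.append(c["frame"][100:340,180:440,::-1])
c=read_camera("wrist");a.append(c["frame"][:,:,::-1]);np.savez("w.npz",**c)
Z=z["T"];print("key in wrist",proj(c,z["O"]+Z@np.array([-113,-83,104.])),"tcp",proj(c,s["eef_pos"]))
cv2.imwrite("pics/s2.png",np.hstack([cv2.resize(i,(400,400)) for i in a]))
```

```text
[462.91607452 -14.65995806 218.13280799] [ 3.14125453e+00 -1.55058062e-04  5.06134221e-02] [-0.32562445 -0.20684695  0.13413276]
[-118.67906007  -85.99069066  218.13280799]
key in wrist [323.17718317 239.17968341] tcp [327.29904467 300.66853848]
```

View pics/s2.png

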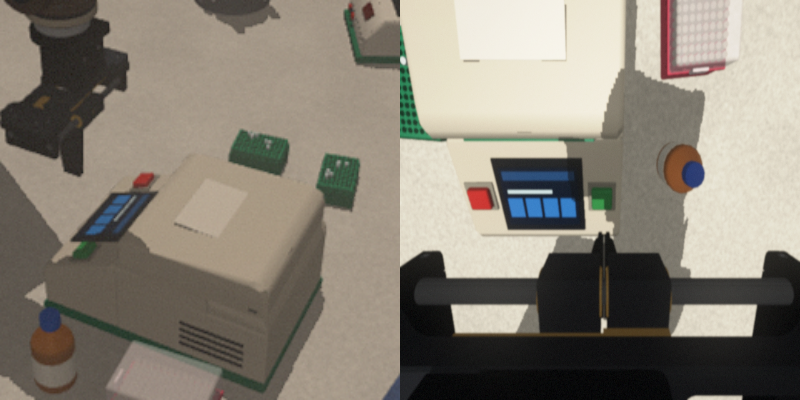

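The lid lies flush on the deck in the scene view. In the wrist view the green key is at (322,238) full-frame, which matches the projected (323,239). Now down to the key.

>>> {"name": "drive_tool", "arguments": {"targets": [{"jaw":0,"travel":[0.002,-0.003,0.02],"twist":0},{"jaw":0,"travel":[0.002,-0.003,0.05],"twist":0},{"jaw":0,"travel":[0.002,-0.003,0.08],"twist":0},{"jaw":0,"travel":[0.002,-0.003,0.098],"twist":0},{"jaw":0,"travel":[0.002,-0.003,0.106],"twist":0},{"jaw":0,"travel":[0.002,-0.003,0.109],"twist":0},{"jaw":0,"travel":[0.002,-0.003,0.111],"twist":0},{"jaw":0,"travel":[0.002,-0.003,0.111],"twist":0}]}}

```text
t: 6.08
eef_pos: [467.3, -9.8, 107.2]
tcp_rot: [3.141, -0.001, 0.053]
ft_force: [-0.5, 1.7, 2.2]
opening: 0.005
grip_force: 1.1
```

>>> {"name": "drive_tool", "arguments": {"targets": [{"jaw":0,"travel":[-0.003,0.001,-0.003],"twist":0},{"jaw":0,"travel":[-0.003,0.001,0],"twist":0},{"jaw":0,"travel":[-0.003,0.001,0.002],"twist":0},{"jaw":0,"travel":[-0.003,0.001,0.004],"twist":0},{"jaw":0,"travel":[-0.003,0.001,0.005],"twist":0},{"jaw":0,"travel":[-0.003,0.001,0.006],"twist":0},{"jaw":0,"travel":[-0.003,0.001,0.006],"twist":0}]}}

```text
t: 6.67
eef_pos: [464.6, -11.5, 101.5]
tcp_rot: [3.141, -0.003, 0.053]
ft_force: [-0.9, 0.9, 15.9]
opening: 0.01
grip_force: 7.6
```

>>> {"name": "drive_tool", "arguments": {"targets": [{"jaw":0,"travel":[0,0,0.001],"twist":0},{"jaw":0,"travel":[0,0,0.001],"twist":0},{"jaw":0,"travel":[0,0,0.001],"twist":0}]}}

```text
t: 6.92
eef_pos: [464.7, -11.5, 101.1]
tcp_rot: [3.141, -0.003, 0.053]
ft_force: [-2.9, 0.7, 25.2]
opening: 0.008
grip_force: 12.2
```

Run:
```python
from cell import *
from h import *
a=[]
c=read_camera("wrist");a.append(c["frame"][100:400,160:480,::-1])
c=read_camera("scene");a.append(c["frame"][150:330,200:400,::-1])
cv2.imwrite("pics/s3.png",np.hstack([cv2.resize(i,(400,400)) for i in a]))
```

```text
(no output)
```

View pics/s3.png

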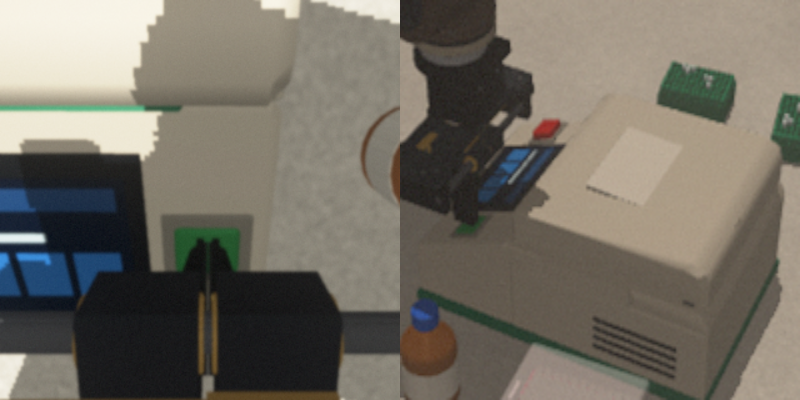

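The fingertips sit in the middle of the green key (around (207,250) in the left crop). The 25 N with almost no further travel means it is at its stop. The lid is still flush. Retracting.

>>> {"name": "drive_tool", "arguments": {"targets": [{"jaw":0,"travel":[0,0,-0.005],"twist":0},{"jaw":0,"travel":[0,0,-0.02],"twist":0},{"jaw":0,"travel":[0,0,-0.05],"twist":0},{"jaw":0,"travel":[0,0,-0.09],"twist":0},{"jaw":0,"travel":[0,0,-0.12],"twist":0},{"jaw":0,"travel":[0,0,-0.12],"twist":0},{"jaw":0,"travel":[0,0,-0.12],"twist":0}]}}

```text
t: 7.6
eef_pos: [463.8, -11.4, 220.7]
tcp_rot: [3.141, -0.003, 0.053]
ft_force: [-0.2, 1.2, -1.7]
opening: 0.005
grip_force: 0.0
```

Run:
```python
from cell import *
from h import *
a=[]
s=state();print(s["eef_pos"],s["ft_force"])
for n in("wrist","scene"):
    c=read_camera(n);a.append(c["frame"][:,:,::-1])
cv2.imwrite("pics/s4.png",np.hstack([cv2.resize(a[0],(400,400)),cv2.resize(a[1][120:340,180:420],(400,400))]))
```

```text
[463.80781994 -11.36179658 220.72704874] [-0.23780082  1.17694126 -1.67953812]
```

View pics/s4.png

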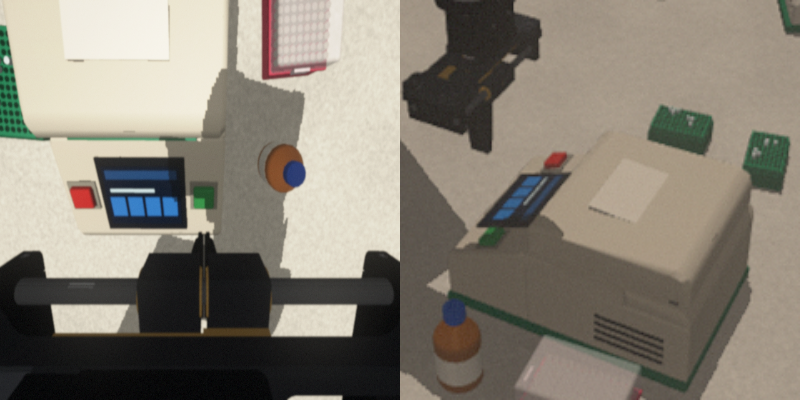

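The lid is shut, the green key is out again at (203,197), nothing else has moved, and the gripper is clear. Handing in.

```bash
python3 -c "
from cell import *
print(job_done())"
```

```text
the job is handed in; nothing more can be done
None
```

I pushed the lid shut gently, pressed the green start key to its stop and released it, then backed the gripper clear; the job is handed in, and the hand-in gave no verdict.

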